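# Try out the refitted roller catch on the sample cupboard

### The arm

A 6-joint arm with a two-finger parallel gripper is mounted at the origin on the work surface. World frame = base frame: x ahead of the robot, y to its left, z up, the work surface at z = 0. Lengths are in m, angles in rad, forces in N, time in s.
With the tool pointing down it reaches from about 0.325 to 0.875 m from the base axis. Payload 4.4 kg.
Tool frame: the origin (TCP) lies midway between the tips of the shut fingers; the grasp point (between the pads) lies 19 mm behind it; z points along the fingers, y is the direction in which the jaws open and shut (so a half turn about z gives the same grasp; the last joint's range is limited). The gripper opens to 85 mm and grips with 20 to 120 N. Pads are 22 mm wide; open, the fingers measure 114 mm over their backs; the gripper's body (76 mm by 85 mm) begins 54 mm behind the grasp point. The pads swing forward as they close: fully open they stand 13 mm farther back than shut.
Start: joints at [1.034, 0.207, 1.542, -0, 1.393, -0.15], TCP at [0.217, 0.533, 0.231] pointing down, gripper open.
Joint ranges: [-2.73, 2.73], [-0.86, 2.22], [0.23, 2.46], [-1.11, 4.25], [0.08, 2.63], [-2.82, 2.82]. Speed limits (rad/s): [2.79, 2.79, 3.14, 3.14, 3.14, 3.14].

### API

Orientations are given as [roll, pitch, yaw] about the fixed x, y, z axes, in that order (R = Rz(yaw) Ry(pitch) Rx(roll)).
In Python, from bench import monitor, optics, manip gives the robot as it stands.
- The arm moves only by the shell command python3 -m creep 'ROWS' [FORCE]. ROWS is a JSON object of lists of equal length, an entry for each row: "gripper": the closure, from 0 (fully open) to 1 (shut); "translation": the shift along the tool's x, y, z in m, a list of three; "rotation": the turn, a rotation vector about the tool's x, y, z in degrees, a list of three. A call has 1 to 10 rows; each row shifts and turns the commanded pose from where the row before left it, along the tool's axes as they then stand; what a row does not reach is not made up. A row lasts 1/12 s, in which the tool goes at most 41.7 mm and 7.16 degrees, less where a joint would pass 70% of its speed; a pose out of reach is approached as far as the arm can. A call with a gripper value outside its range is refused whole. The fingers move at their own pace and stop on an object; FORCE is the grip in N (left out, the last holds). Time passes only in rows, so rows that do not move let the fingers close. It gives the time, the measured TCP pose, the force and the opening at its end, in the units of the state.
- monitor.get_obs(): the state, without advancing time (a new reading comes with each control period).
- optics.read_camera(name): name is "scene" or "top" or "wrist"; returns a dict with "image" (480x640x3 uint8, red, green, blue), "depth" (480x640 float32, m along the optical axis (not along the pixel's ray), 0 where there is no reading), "K" (3x3 intrinsics, pixels), "xyz" and "attitude" of the camera in the world. Camera axes: x right, y down, z forward; pixel columns grow to the right and rows downward; lengths in m; the calibration is good to about 2 mm. A picture is of the moment at which its call begins.
- manip.close_job(): hands the job in, once; it reports no verdict.
Trained networks look in a picture, given as the dict that the camera call returned (one of the last four; its "shot" number tells which), for a name from the list of things; names that differ only in an ending like _2 or _b are one class to them, and where a whole thing is asked for, a point or a joint stands for the part that bears it (a point fixed in the world has none). Each returns a list of dicts, best first, with "confidence" (0 to 1); they miss things now and then, are a little off and sometimes report something else, mostly with a low value. They report only what shows in the picture. A call takes as long as a camera call. They do not tell look-alikes from the thing itself.
- optics.find_in(query, picture): "rect" ([left, top, right, bottom] in pixels, round what is visible of it).
The state is a dict: "time": time; "joint_pos": joint angles; "qvel": joint speeds; "tau": joint torques, N m; "position": TCP position; "eef_rot": TCP orientation; "force": force on the tool from outside, world axes, zero at the start; "ft_torque": the same for the moment, N m; "opening": finger opening in m.
Only numpy, scipy, OpenCV 4.12 (cv2) and the standard library are available. Lean on these libraries where they do the work, as an engineer would, in place of code of your own. Each camera call takes 0.05 s, during which the arm holds its last target.

### The job

The roller catch of the small white sample cupboard has just been refitted and we want to know that it works with a loaded door. Stand the blue can upright in the black pocket on the inside of the open door, push the door shut until it snaps into the catch and let go of it, then pull it through the catch again and leave it wide open, roughly square to the cupboard's front, with the can still standing in its pocket. Do not slam the door or force it on after it has come home, and leave the other things on the table where they are.

Things in the scene. Friction and masses are not known exactly. Their poses are not given: they have to be found in the camera images.
- cupboard: Small white cupboard with a black top, 150 deep (door shut) x 200 wide x 204 mm high, fixed on the table. Origin at the centre of its underside; its open front, covered by the door when shut, faces its own -x; z is up. The upright hinge line of the door is at (-75, +100) mm in its x, y; the carcass begins 11 mm behind that line.
- door (a joint): Angle of the door in rad: 0 = parallel to the cupboard's front, growing as it opens (clockwise seen from above), end stop 1.6. Sprung hinge with friction: let go below about 0.6 and not caught, the door swings open by itself to about 0.6; from there to about 1.5 it stays where it is left. Swinging it takes 1 to 3 N at the handle until the catch is met.
- catch (a point): Middle of the catch, under the roof, 160 mm from the hinge line. Its sprung roller is met 12 mm before home and resists with up to 15 N at the handle; past the top, 5 mm before home, the force reverses and the roller draws the door onto a rubber stop. Home is not known (catch screwed on by eye): -0.05 to 0.11 rad, a 24 mm range. Pulling out takes 5 to 10 N. Over 15 N on the stop is forcing it.
- door_handle (a point): Point to grip on the upright round steel bar handle, 12 mm thick, on the door's outer face near its free edge: 160 mm from the hinge line along the door, 51 mm out from the inner face (bar 29 mm clear of the outer face), 160 mm above the table. The bar's top is 34 mm higher, 6 mm below the door's top; it can be pinched from above, along the door. Axes as door_hinge.
- door_hinge (a point): Point on the hinge line, 100 mm above the table. The white door panel is 16 mm thick, 196 mm wide, its top 198 mm above the table. Axes turn with the door: -y runs along the door from the hinge to the free edge, +x is the normal of its inner face, which contains the hinge line (the panel lies at x = -16 to 0 mm), z up.
- pocket (a point): Centre of the inner floor of the open-topped black pocket carried by the inside of the door, 94 mm above the table, 85 mm from the hinge line along the door and 52 mm in from the inner face. Inside 54 x 54 mm, walls 18 mm high and 4 mm thick. Axes as door_hinge.
- blue_can_center (a point): Centre of the closed blue can with aluminium lid: upright cylinder 44 mm in diameter, 85 mm high, about 0.16 kg, standing on the table; z up.
- red_can: Red can, same size, bystander. Origin at the centre of its underside.
- yellow_can: Yellow can, same size, bystander. Origin at the centre of its underside.
- bowl: White ceramic cupping bowl, 120 mm wide, 65 mm high, bystander. Origin at the centre of its underside.
- cup: Blue mug, 80 mm wide, 80 mm high, bystander. Origin at the centre of its underside.
- saucer: Glass saucer, 120 mm wide, bystander. Origin at the centre of its underside.
- spoon: Cupping spoon lying on the table, bystander.
Mind the look-alikes: they are no part of the job. Of the things that look like the part that bears blue_can_center, take the one that is farthest from the robot's base at the start.

How it is judged:
By the outcome, as a careful person would: the job done as asked, in the order asked, and still so for the second after the job is handed in, with the robot touching nothing.
It also fails if it takes over 72 s, if anything falls off the work surface, if the arm or the gripper's body presses on something with over 40 N, if the wrist force passes 120 N, or if a joint passes its speed limit or range.

## Working session

There is one attempt and no reset: what is moved stays moved. The work goes in short steps, Python scripts to look and compute and a shell command to move; the robot and the scene stay as the last step left them, time stands still between calls to the robot, and variables do not carry over. Pictures are saved under pics/ and viewed, and the job is handed in when it is done.

```bash
ls; mkdir -p pics; python3 - <<'E'
from bench import monitor, optics, manip
import cv2, pickle
o=monitor.get_obs(); print(o)
for n in ["scene","top","wrist"]:
    p=optics.read_camera(n)
    print(n,p["K"].tolist(),p["xyz"],p["attitude"],p["shot"])
    cv2.imwrite(f"pics/{n}0.png",p["image"][:,:,::-1]); pickle.dump(p,open(f"{n}0.pkl","wb"))
    for q in ["cupboard","blue_can_center","door_handle","pocket","door","red_can","yellow_can","bowl","cup","saucer"]:
        print(q,[(d["rect"],round(d["confidence"],2)) for d in optics.find_in(q,p)][:4])
E
```

```text
pics
{'time': 0.0, 'joint_pos': array([ 1.03347426e+00,  2.07407221e-01,  1.54298103e+00, -6.82871294e-07,
        1.39350172e+00, -1.50512636e-01]), 'qvel': array([0.00153082, 0.00029555, 0.0010096 , 0.00103454, 0.00087678,
       0.00123787]), 'tau': array([-1.29057462e-03, -3.83026743e+01, -2.91598213e+01, -2.97324741e-04,
        1.05186162e-02,  1.04527733e-07]), 'position': array([0.21653012, 0.53184288, 0.23012018]), 'eef_rot': array([-3.13932120e+00, -3.43807480e-04,  2.75478295e+00]), 'force': array([-0.07048295,  0.21143065,  0.09549327]), 'ft_torque': array([-0.01511853,  0.06149805, -0.0365692 ]), 'opening': 0.08511110402485665}
scene [[458.9261062185058, 0.0, 321.4478686748677], [0.0, 458.9261062185058, 234.58088631045567], [0.0, 0.0, 1.0]] [ 1.16974677 -0.41355937  0.93469034] [-2.40481718 -0.00540738  1.00916119] 1
cupboard [([295.7, 183.2, 466.7, 305.6], 0.66)]
blue_can_center [([164.6, 305.4, 195.4, 344.4], 0.95), ([168.8, 271.3, 194.1, 308.8], 0.92), ([129.7, 262.5, 155.9, 296.3], 0.92), ([232.8, 266.8, 261.6, 302.1], 0.74)]
door_handle [([295.1, 184.2, 375.4, 259.2
[... 955 characters left out ...]
0.69)]
door [([256.5, 226.5, 345.4, 298.1], 0.74)]
red_can [([422.7, 224.5, 448.5, 246.4], 0.8)]
yellow_can [([415.3, 291.0, 437.8, 307.0], 0.86), ([358.1, 155.5, 401.9, 206.8], 0.25)]
bowl [([357.1, 157.3, 401.4, 205.5], 0.6)]
cup [([86.2, 263.8, 142.2, 299.9], 0.86), ([112.3, 197.8, 157.3, 246.5], 0.65)]
saucer [([112.9, 196.3, 158.5, 246.7], 0.6)]
wrist [[387.9080735595025, 0.0, 319.4278978610119], [0.0, 387.9080735595025, 231.8577262826567], [0.0, 0.0, 1.0]] [0.15021874 0.55962537 0.37434346] [2.85222972e+00 6.62790768e-04 1.18331589e+00] 3
cupboard []
blue_can_center []
door_handle []
pocket []
door []
red_can []
yellow_can []
bowl []
cup [([351.4, 385.0, 423.8, 435.9], 0.69)]
saucer []
```

View pics/scene0.png

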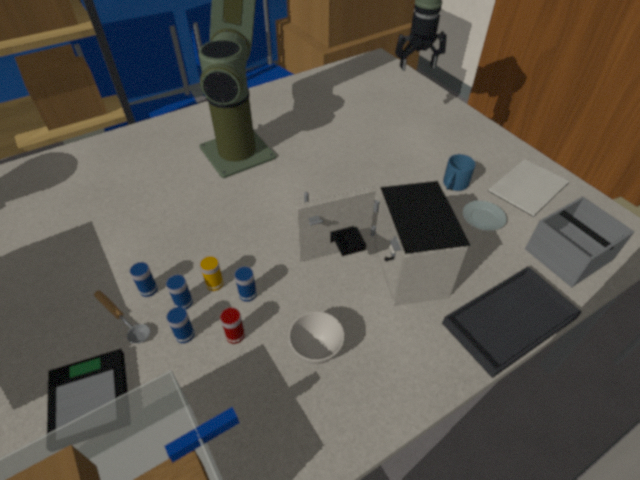

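View pics/top0.png

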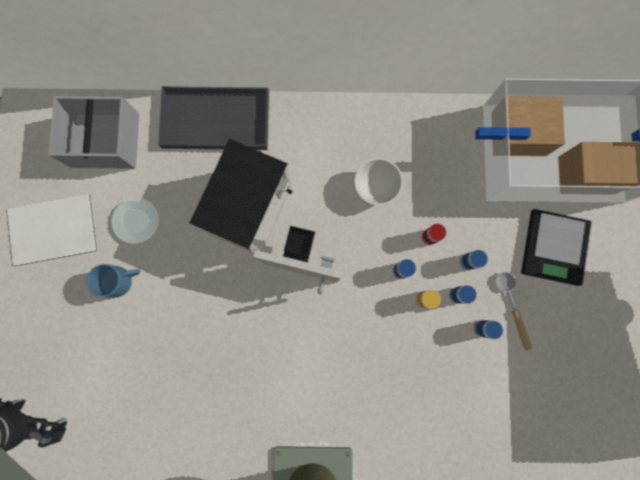

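```bash
cat > h.py <<'E'
import numpy as np, pickle
from scipy.spatial.transform import Rotation as R
def load(n): return pickle.load(open(n,"rb"))
def Rw(p): return R.from_euler("xyz",p["attitude"]).as_matrix()
def cloud(p):
    d=p["depth"]; K=p["K"]; v,u=np.mgrid[0:480,0:640]
    P=np.stack([(u-K[0,2])/K[0,0]*d,(v-K[1,2])/K[1,1]*d,d],-1)
    W=P@Rw(p).T+np.array(p["xyz"]); W[d<=0]=np.nan; return W
def proj(p,X):
    c=(np.atleast_2d(X)-p["xyz"])@Rw(p); return np.stack([c[:,0]/c[:,2]*p["K"][0,0]+p["K"][0,2],c[:,1]/c[:,2]*p["K"][1,1]+p["K"][1,2]],-1)
E
python3 - <<'E'
from h import *
import cv2
for n in ["scene","top"]:
    p=load(n+"0.pkl"); W=cloud(p); hsv=cv2.cvtColor(p["image"],cv2.COLOR_RGB2HSV)
    ok=(W[...,2]>.01)
    print(n,"table z",np.nanmedian(W[...,2]))
    rects={"scene":[(164.6,305.4,195.4,344.4),(168.8,271.3,194.1,308.8),(129.7,262.5,155.9,296.3),(232.8,266.8,261.6,302.1),(221,307,243,342),(199,256,223,293),(287,309,345,364),(295,184,375,260)],
     "top":[(463.8,248.5,489.2,269.5),(447.5,286,475.1,304.4),(471.1,321,504.1,339.8),(394.1,258,416.9,279.6),(423,224,448,246),(415,291,438,307),(355,154,405,208),(256,227,342,295)]}[n]
    for r in rects:
        a,b,c,d=map(int,r); w=W[b:d,a:c].reshape(-1,3); w=w[w[:,2]>.02]
        t=w[w[:,2]>np.nanpercentile(w[:,2],97)-.006]
        print(r,"ztop",np.nanpercentile(w[:,2],97).round(3),"topctr",((t.min(0)+t.max(0))/2).round(3),t.mean(0).round(3))
E
```

```text
scene table z 0.0006411592466945004
(164.6, 305.4, 195.4, 344.4) ztop 0.087 topctr [ 0.553 -0.388  0.086] [ 0.553 -0.389  0.085]
(168.8, 271.3, 194.1, 308.8) ztop 0.087 topctr [ 0.492 -0.362  0.086] [ 0.472 -0.359  0.085]
(129.7, 262.5, 155.9, 296.3) ztop 0.087 topctr [ 0.385 -0.419  0.086] [ 0.386 -0.419  0.085]
(232.8, 266.8, 261.6, 302.1) ztop 0.087 topctr [ 0.528 -0.218  0.085] [ 0.528 -0.218  0.085]
(221, 307, 243, 342) ztop 0.087 topctr [ 0.615 -0.292  0.085] [ 0.616 -0.292  0.085]
(199, 256, 223, 293) ztop 0.087 topctr [ 0.455 -0.273  0.086] [ 0.456 -0.274  0.085]
(287, 309, 345, 364) ztop 0.067 topctr [ 0.743 -0.154  0.066] [ 0.74  -0.153  0.065]
(295, 184, 375, 260) ztop 0.199 topctr [0.51  0.036 0.198] [0.525 0.034 0.198]
top table z -0.0005184309894954442
(463.8, 248.5, 489.2, 269.5) ztop 0.089 topctr [ 0.549 -0.392  0.088] [ 0.548 -0.391  0.085]
(447.5, 286, 475.1, 304.4) ztop 0.088 topctr [ 0.463 -0.359  0.086] [ 0.463 -0.36   0.085]
(471.1, 321, 504.1, 339.8) ztop 0.088 topctr [ 0.382 -0.421  0.087] [ 0.381 -0.421  0.085]
(394.1, 258, 416.9, 279.6) ztop 0.088 topctr [ 0.524 -0.219  0.086] [ 0.524 -0.22   0.085]
(423, 224, 448, 246) ztop 0.088 topctr [ 0.61  -0.294  0.087] [ 0.611 -0.294  0.084]
(415, 291, 438, 307) ztop 0.089 topctr [ 0.452 -0.272  0.088] [ 0.452 -0.274  0.086]
(355, 154, 405, 208) ztop 0.066 topctr [ 0.74  -0.156  0.065] [ 0.744 -0.158  0.064]
(256, 227, 342, 295) ztop 0.2 topctr [0.531 0.034 0.201] [0.522 0.035 0.197]
```

The top view has four blue cans: px (476,259), (465,295), (489,330) and (405,269). Their distances from the base are 0.675, 0.588, 0.568 and 0.57 m. The farthest is the one at (476,259) top / (180,325) scene, so that is the target. I'll confirm it in a crop and fit the cupboard.

```bash
python3 - <<'E'
from h import *
import cv2
from scipy.spatial import cKDTree
ps=[load(n+"0.pkl") for n in("scene","top")]
for p in ps:
    W=cloud(p).reshape(-1,3); img=p["image"].reshape(-1,3).astype(int)
    # carcass top
    m=(abs(W[:,2]-.204)<.008)&(W[:,0]>.5)&(W[:,0]<.85)&(W[:,1]>.0)&(W[:,1]<.4)&(img.sum(1)<200)
    P=W[m][:,:2].astype(np.float32); print("top",m.sum(),cv2.minAreaRect(P),"z",np.median(W[m][:,2]))
    # door top edge white
    m=(W[:,2]>.188)&(W[:,2]<.206)&(W[:,0]>.4)&(W[:,0]<.6)&(W[:,1]>-.08)&(W[:,1]<.2)&(img.sum(1)>200)
    P=W[m][:,:2].astype(np.float32); print("door",m.sum(),cv2.minAreaRect(P))
    Q=np.round(W[m],3); print(Q[::max(1,len(Q)//25)].tolist())
p=ps[1]; c=cv2.resize(p["image"][210:310,230:350],None,fx=6,fy=6,interpolation=cv2.INTER_CUBIC); cv2.imwrite("pics/doortop.png",c[:,:,::-1])
a=cv2.resize(p["image"][215:350,380:515],(380,380),interpolation=cv2.INTER_CUBIC); b=cv2.resize(ps[0]["image"][250:350,120:270],(400,267)); 
z=np.zeros((380,790,3),np.uint8); z[:,:380]=a; z[:267,385:785]=b; cv2.imwrite("pics/cans.png",z[:,:,::-1])
E
```

```text
top 4185 ((0.6783763766288757, 0.1687910556793213), (0.14480888843536377, 0.21015851199626923), 67.3100814819336) z 0.20480571470426234
door 675 ((0.5385289192199707, 0.07220478355884552), (0.2673373818397522, 0.06139761582016945), 64.97010803222656)
[[0.575, 0.197, 0.203], [0.542, 0.123, 0.2], [0.538, 0.105, 0.199], [0.545, 0.106, 0.201], [0.542, 0.094, 0.201], [0.529, 0.068, 0.2], [0.563, 0.14, 0.192], [0.542, 0.091, 0.196], [0.529, 0.057, 0.199], [0.517, 0.028, 0.201], [0.544, 0.09, 0.192], [0.538, 0.062, 0.198], [0.527, 0.036, 0.199], [0.517, 0.011, 0.2], [0.505, -0.011, 0.198], [0.534, 0.045, 0.193], [0.523, 0.013, 0.198], [0.512, -0.013, 0.198], [0.502, -0.034, 0.198], [0.527, 0.025, 0.188], [0.523, -0.006, 0.197], [0.515, -0.023, 0.196], [0.515, -0.031, 0.197], [0.515, -0.031, 0.194], [0.503, -0.059, 0.192]]
top 5919 ((0.6754184365272522, 0.167418971657753), (0.14248570799827576, 0.20867152512073517), 67.00250244140625) z 0.2027663039299985
door 745 ((0.5347634553909302, 0.06248040497303009), (0.25267845392227173, 0.06174001097679138), 62.57608413696289)
[[0.599, 0.122, 0.202], [0.562, 0.136, 0.202], [0.543, 0.123, 0.197], [0.542, 0.093, 0.195], [0.536, 0.122, 0.2], [0.534, 0.12, 0.202], [0.532, 0.118, 0.199], [0.533, 0.056, 0.202], [0.531, 0.053, 0.201], [0.529, 0.052, 0.194], [0.527, 0.049, 0.197], [0.525, 0.047, 0.199], [0.522, 0.045, 0.199], [0.521, 0.043, 0.196], [0.518, 0.04, 0.199], [0.517, 0.036, 0.193], [0.514, 0.034, 0.199], [0.512, 0.032, 0.197], [0.513, -0.031, 0.195], [0.51, -0.033, 0.2], [0.508, -0.037, 0.198], [0.507, -0.039, 0.196], [0.504, -0.046, 0.197], [0.502, -0.058, 0.201], [0.498, -0.044, 0.194], [0.47, -0.014, 0.191]]
```

View pics/cans.png

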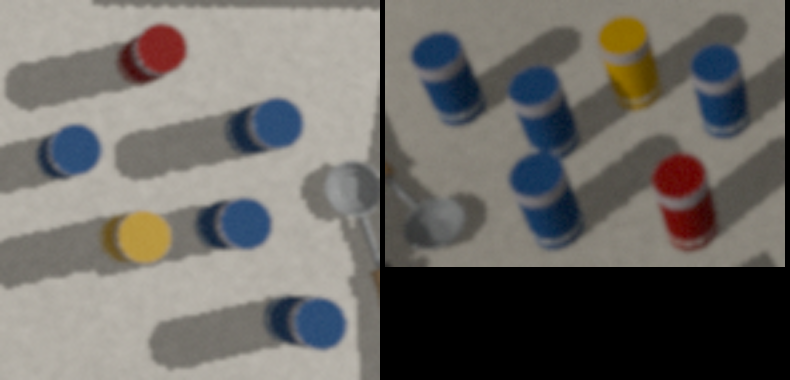

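View pics/doortop.png

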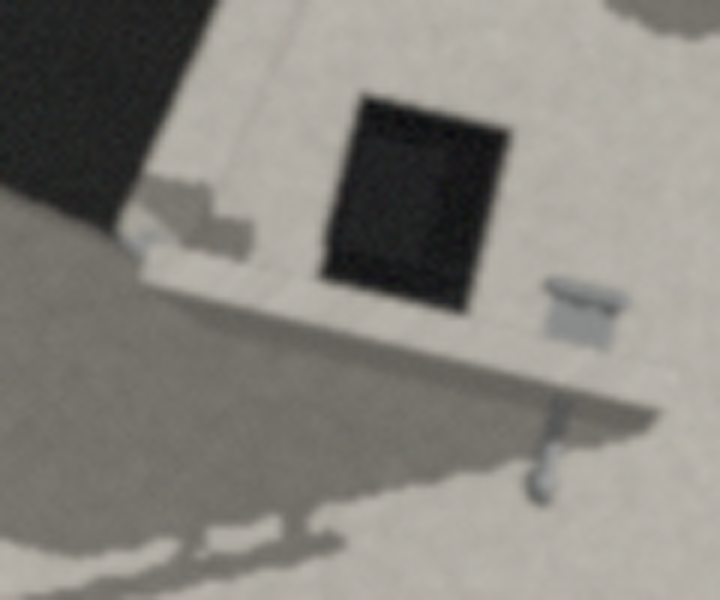

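The crops confirm that the target is a plain blue can. It is the nearest one to the scene camera, left crop (270,125) and right crop (545,200). The door crop shows the open door, the black pocket at about px (300,243) and the handle bar top at about px (320,290). Next I'll fit the door plane and measure the pocket.

```bash
python3 - <<'E'
from h import *
import cv2
s,t=[load(n+"0.pkl") for n in("scene","top")]
W=cloud(s); img=s["image"].astype(int)
m=np.zeros((480,640),bool); m[180:265,290:378]=1
w=W[m]; c=img[m]
k=(w[:,2]>.03)&(w[:,2]<.19)&(w[:,0]>.45)&(w[:,0]<.58)&(c.sum(1)>200); w=w[k]
# ransac line in xy
rng=np.random.default_rng(0);best=None
for _ in range(500):
    a,b=w[rng.choice(len(w),2,False),:2]; d=b-a; L=np.linalg.norm(d)
    if L<.05: continue
    n=np.array([-d[1],d[0]])/L; i=abs((w[:,:2]-a)@n)<.003
    if best is None or i.sum()>best.sum(): best=i
q=w[best,:2]; ctr=q.mean(0); d=np.linalg.svd(q-ctr,full_matrices=False)[2][0]; d=d if d[1]<0 else -d
print("inliers",best.sum(),len(w),"ctr",ctr,"dir",d,np.degrees(np.arctan2(d[1],d[0])), "extent",((q-ctr)@d).min(),((q-ctr)@d).max())
far=ctr+d*np.percentile((q-ctr)@d,[0.5,99.5])[:,None]; print(far)
for p in (s,t):
    W=cloud(p).reshape(-1,3); I=p["image"].reshape(-1,3).astype(int)
    k=(W[:,2]>.08)&(W[:,2]<.125)&(I.sum(1)<150)&(W[:,0]>.48)&(W[:,0]<.66)&(W[:,1]>-.05)&(W[:,1]<.12)
    b=W[k]; print("pocket",k.sum(),cv2.minAreaRect(b[:,:2].astype(np.float32)),b[:,2].min(),np.percentile(b[:,2],[5,50,95]))
    u=b[b[:,2]>.106]; print(" rim",len(u),cv2.minAreaRect(u[:,:2].astype(np.float32)))
    # handle, gray thing beyond outer face
    n=np.array([d[1],-d[0]]);  # outward candidate
    off=(W[:,:2]-ctr)@n
    if n[0]>0: off=-off
    k=(off>.02)&(off<.07)&(W[:,2]>.11)&(W[:,2]<.21)&(abs((W[:,:2]-ctr)@d)<.15)
    b=W[k]; print("handle",k.sum(),b.mean(0) if len(b) else 0,np.round(b[:12],3).tolist())
E
```

```text
inliers 2709 3030 ctr [0.53010628 0.03121964] dir [-0.22771121 -0.97372871] -103.16235858112209 extent -0.11643501293173195 0.09396133050459939
[[ 0.55531557  0.13901849]
 [ 0.50892133 -0.05937051]]
pocket 666 ((0.5767611265182495, 0.039410702884197235), (0.06194615364074707, 0.08435439318418503), 77.8732681274414) 0.08101909403843355 [0.09277521 0.09948584 0.11381399]
 rim 222 ((0.5859290957450867, 0.03753504157066345), (0.06171466410160065, 0.06572110205888748), 77.97857666015625)
handle 49 [ 0.47104826 -0.01289794  0.18193408] [[0.465, -0.012, 0.193], [0.467, -0.01, 0.193], [0.469, -0.009, 0.194], [0.465, -0.014, 0.19], [0.47, -0.015, 0.194], [0.47, -0.012, 0.193], [0.471, -0.01, 0.192], [0.47, -0.007, 0.191], [0.467, -0.016, 0.19], [0.47, -0.015, 0.191], [0.47, -0.012, 0.19], [0.473, -0.011, 0.191]]
pocket 710 ((0.5764869451522827, 0.037815213203430176), (0.05628211051225662, 0.0697130337357521), 77.40108489990234) 0.08607349300585798 [0.0894766  0.09374212 0.11068376]
 rim 84 ((0.5813640356063843, 0.03654233738780022), (0.05592527985572815, 0.059638455510139465), 77.40107727050781)
handle 62 [ 0.47683266 -0.01674005  0.15263792] [[0.497, -0.018, 0.129], [0.497, -0.021, 0.127], [0.495, -0.018, 0.128], [0.495, -0.021, 0.129], [0.495, -0.023, 0.124], [0.492, -0.018, 0.134], [0.493, -0.021, 0.126], [0.493, -0.023, 0.125], [0.491, -0.016, 0.122], [0.49, -0.018, 0.128], [0.49, -0.021, 0.129], [0.49, -0.023, 0.131]]
```

The fits agree:
- Hinge is at about (0.553, 0.1325) and the door at about 1.40 rad.
- The pocket prediction (0.584, 0.038) matches the rim measurement.
- The handle prediction (0.467, -0.012) matches the seen bar top.

Now I'll move high over to the can, then turn the wrist.

```bash

python3 -m creep '{"gripper":[0,0,0,0,0,0,0,0,0,0],"translation":[[-0.022,-0.0243,-0.02],[-0.022,-0.0243,-0.02],[-0.022,-0.0243,-0.02],[-0.022,-0.0243,-0.02],[-0.022,-0.0243,0],[-0.022,-0.0243,0],[-0.022,-0.0243,0],[-0.022,-0.0243,0],[-0.022,-0.0243,0],[-0.022,-0.0243,0]],"rotation":[[0,0,0],[0,0,0],[0,0,0],[0,0,0],[0,0,0],[0,0,0],[0,0,0],[0,0,0],[0,0,0],[0,0,0]]}'
python3 -m creep '{"gripper":[0,0,0,0,0,0,0,0,0,0],"translation":[[-0.022,-0.0243,0],[-0.022,-0.0243,0],[-0.022,-0.0243,0],[-0.022,-0.0243,0],[-0.022,-0.0243,0],[-0.022,-0.0243,0],[-0.022,-0.0243,0],[-0.022,-0.0243,0],[-0.022,-0.0243,0],[-0.022,-0.0243,0]],"rotation":[[0,0,0],[0,0,0],[0,0,0],[0,0,0],[0,0,0],[0,0,0],[0,0,0],[0,0,0],[0,0,0],[0,0,0]]}'
python3 -m creep '{"gripper":[0,0,0,0,0,0,0,0,0,0],"translation":[[-0.022,-0.0243,0],[-0.022,-0.0243,0],[-0.022,-0.0243,0],[-0.022,-0.0243,0],[-0.022,-0.0243,0],[-0.022,-0.0243,0],[-0.022,-0.0243,0],[-0.022,-0.0243,0],[-0.022,-0.0243,0],[-0.022,-0.0243,0]],"rotation":[[0,0,0],[0,0,0],[0,0,0],[0,0,0],[0,0,0],[0,0,0],[0,0,0],[0,0,0],[0,0,0],[0,0,0]]}'
```

```text
time: 2.48
position: [0.3292, 0.223, 0.3116]
eef_rot: [3.141, 0.001, 2.755]
force: [0.3, 0.2, -0.9]
opening: 0.0852
time: 3.32
position: [0.4413, -0.0853, 0.3115]
eef_rot: [3.141, 0.001, 2.754]
force: [0.2, 0.1, 0.9]
opening: 0.0855
time: 4.15
position: [0.5535, -0.3932, 0.3111]
eef_rot: [3.141, -0.0, 2.755]
force: [0.6, -0.4, -0.2]
opening: 0.0849
```

```bash

python3 -m creep '{"gripper":[0,0,0,0,0,0,0,0,0,0],"translation":[[0,0,0],[0,0,0],[0,0,0],[0,0,0],[0,0,0],[0,0,0],[0,0,0],[0,0,0],[0,0,0],[0,0,0]],"rotation":[[0,0,7.12],[0,0,7.12],[0,0,7.12],[0,0,7.12],[0,0,7.12],[0,0,7.12],[0,0,7.12],[0,0,7.12],[0,0,7.12],[0,0,7.12]]}'
python3 -m creep '{"gripper":[0,0,0,0,0,0,0,0,0,0],"translation":[[0,0,0],[0,0,0],[0,0,0],[0,0,0],[0,0,0],[0,0,0],[0,0,0],[0,0,0],[0,0,0],[0,0,0]],"rotation":[[0,0,7.12],[0,0,7.12],[0,0,7.12],[0,0,7.12],[0,0,7.12],[0,0,7.12],[0,0,7.12],[0,0,7.12],[0,0,7.12],[0,0,7.12]]}'
python3 -m creep '{"gripper":[0,0,0,0,0],"translation":[[0,0,0],[0,0,0],[0,0,0],[0,0,0],[0,0,0]],"rotation":[[0,0,7.12],[0,0,7.12],[0,0,7.12],[0,0,7.12],[0,0,0]]}'
python3 - <<'E'
from bench import monitor, optics
import cv2, pickle
from h import *
p=optics.read_camera("wrist"); pickle.dump(p,open("w1.pkl","wb")); cv2.imwrite("pics/w1.png",p["image"][:,:,::-1])
print(p["xyz"],monitor.get_obs()["position"])
for d in optics.find_in("blue_can_center",p):
    a,b,c,e=map(int,d["rect"]); W=cloud(p)[max(b,0):e,max(a,0):c].reshape(-1,3); t=W[(W[:,2]>.078)&(W[:,2]<.095)]
    print(d["rect"],d["confidence"],len(t), (t.min(0)+t.max(0))/2 if len(t) else 0, t.max(0)-t.min(0) if len(t) else 0)
E
```

```text
time: 4.98
position: [0.5532, -0.3916, 0.3111]
eef_rot: [-3.141, -0.0, 1.506]
force: [0.3, 0.1, -0.3]
opening: 0.0856
time: 5.82
position: [0.5531, -0.3916, 0.3111]
eef_rot: [-3.141, 0.0, 0.263]
force: [-0.2, -1.1, 0.6]
opening: 0.0856
time: 6.23
position: [0.5531, -0.3916, 0.3111]
eef_rot: [-3.141, 0.0, -0.23]
force: [-0.7, -0.4, 0.4]
opening: 0.0852
[ 0.62422466 -0.40834627  0.45415786] [ 0.55314305 -0.39156761  0.31116383]
[295.0, 164.2, 344.8, 218.4] 0.87 1654 [ 0.5525064  -0.39026288  0.08331959] [0.04413105 0.0442482  0.01014247]
[351.8, 287.4, 403.3, 353.5] 0.79 1231 [ 0.38679693 -0.42049053  0.08278958] [0.04270588 0.04419428 0.00941205]
[135.0, 218.5, 207.0, 278.2] 0.79 1544 [ 0.52766685 -0.21917177  0.08275972] [0.04426731 0.04567077 0.00949536]
[286.8, 237.6, 332.3, 299.5] 0.65 1387 [ 0.46810835 -0.36092414  0.08290362] [0.04384463 0.04467577 0.00976054]
```

View pics/w1.png

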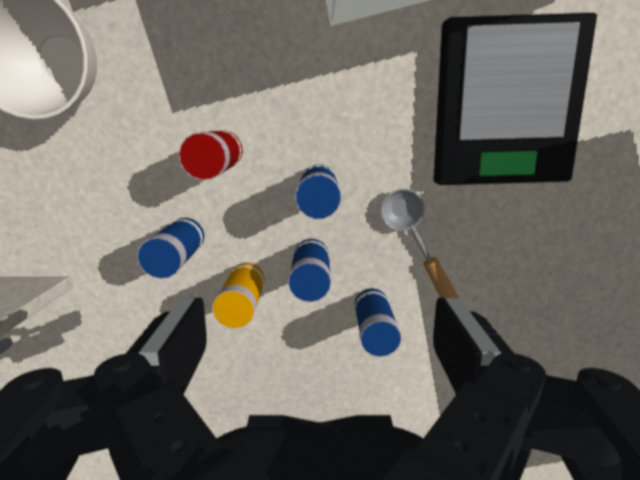

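The wrist view shows the target at px (318,192), measured at (0.5525, -0.390) with its top at 0.085. The TCP is within 2 mm of that. Descending to grasp.

```bash

python3 -m creep '{"gripper":[0,0,0,0,0,0,0,0,0,0],"translation":[[-0.001,-0.0014,0.03],[0,0,0.034],[0,0,0.034],[0,0,0.034],[0,0,0.034],[0,0,0.03],[0,0,0.03],[0,0,0.025],[0,0,0.016],[0,0,0]],"rotation":[[0,0,0],[0,0,0],[0,0,0],[0,0,0],[0,0,0],[0,0,0],[0,0,0],[0,0,0],[0,0,0],[0,0,0]]}'
python3 -m creep '{"gripper":[1,1,1,1,1,1,1,1,1],"translation":[[0,0,0],[0,0,0],[0,0,0],[0,0,0],[0,0,0],[0,0,0],[0,0,0],[0,0,0],[0,0,0]],"rotation":[[0,0,0],[0,0,0],[0,0,0],[0,0,0],[0,0,0],[0,0,0],[0,0,0],[0,0,0],[0,0,0]]}' 40
```

```text
time: 7.17
position: [0.5494, -0.3873, 0.0387]
eef_rot: [-3.137, 0.009, -0.225]
force: [-1.4, 0.3, -0.8]
opening: 0.0856
time: 7.92
position: [0.554, -0.3912, 0.047]
eef_rot: [3.139, -0.004, -0.227]
force: [0.5, 0.2, 6.3]
opening: 0.0429
```

```bash

python3 -m creep '{"gripper":[1,1,1,1,1,1,1,1,1,1],"translation":[[0,0,-0.01],[0,0,-0.02],[0,0,-0.03],[0,0,-0.03],[0,0,-0.03],[0,0,-0.03],[0,0,-0.03],[0,0,-0.025],[0,0,-0.015],[0,0,0]],"rotation":[[0,0,0],[0,0,0],[0,0,0],[0,0,0],[0,0,0],[0,0,0],[0,0,0],[0,0,0],[0,0,0],[0,0,0]]}'
python3 -m creep '{"gripper":[1,1,1,1,1,1,1,1,1,1],"translation":[[-0.0025,-0.015,0],[-0.0049,-0.0303,0],[-0.0049,-0.0303,0],[-0.0049,-0.0303,0],[-0.0049,-0.0303,0],[-0.0049,-0.0303,0],[-0.0049,-0.0303,0],[-0.0049,-0.0303,0],[-0.0049,-0.0303,0],[-0.0049,-0.0303,0]],"rotation":[[0,0,0],[0,0,0],[0,0,0],[0,0,0],[0,0,0],[0,0,0],[0,0,0],[0,0,0],[0,0,0],[0,0,0]]}'
python3 -m creep '{"gripper":[1,1,1,1,1,1,1,1],"translation":[[-0.0049,-0.0303,0],[-0.0049,-0.0303,0],[-0.0049,-0.0303,0],[-0.0049,-0.03,0],[-0.0025,-0.016,0],[0,0,0],[0,0,0],[0,0,0]],"rotation":[[0,0,0],[0,0,0],[0,0,0],[0,0,0],[0,0,0],[0,0,0],[0,0,0],[0,0,0]]}'
python3 - <<'E'
from bench import monitor, optics
import cv2, pickle
from h import *
print(monitor.get_obs())
for n in("wrist","scene","top"):
    p=optics.read_camera(n); pickle.dump(p,open(n+"2.pkl","wb")); cv2.imwrite(f"pics/{n}2.png",p["image"][:,:,::-1])
    print(n,[(q,d["rect"],d["confidence"]) for q in ("pocket","blue_can_center") for d in optics.find_in(q,p)])
E
```

```text
time: 8.75
position: [0.5541, -0.3914, 0.2702]
eef_rot: [3.137, -0.008, -0.227]
force: [0.3, -1.5, -1.5]
opening: 0.0432
time: 9.58
position: [0.57, -0.0964, 0.2614]
eef_rot: [-3.141, 0.005, -0.227]
force: [-0.0, 0.0, -2.7]
opening: 0.0432
time: 10.25
position: [0.5802, 0.0389, 0.2626]
eef_rot: [3.141, 0.003, -0.227]
force: [0.1, 0.3, -2.0]
opening: 0.0434
{'time': 10.25, 'joint_pos': array([-8.14189399e-02,  1.99990178e-01,  1.48423705e+00, -6.30631163e-04,
        1.46055032e+00,  1.71691656e+00]), 'qvel': array([-2.32651968e-02, -1.79947886e-03, -1.39024263e-02,  1.05292233e-03,
        2.98839761e-04,  1.32979295e-05]), 'tau': array([ 7.38792121e-01, -3.97383177e+01, -3.06541550e+01,  5.95699344e-02,
        3.07581166e-02,  1.24166982e-03]), 'position': array([0.5802114 , 0.03894291, 0.26258894]), 'eef_rot': array([ 3.14050902e+00,  3.05974736e-03, -2.27470444e-01]), 'force': array([ 0.12386396,  0.28410781, -1.97896262]), 'ft_torque': array([ 0.00791624, -0.03769132, -0.00470395]), 'opening': 0.043380254569439496}
wrist [('pocket', [182.8, 163.6, 507.6, 345.0], 0.98), ('blue_can_center', [548.7, 161.0, 640.0, 219.1], 0.96), ('blue_can_center', [252.4, 228.9, 391.1, 419.6], 0.63)]
scene [('pocket', [295.9, 187.9, 377.0, 260.1], 0.84), ('blue_can_center', [234.6, 266.9, 261.3, 303.7], 0.85), ('blue_can_center', [167.9, 272.2, 194.2, 311.3], 0.75), ('blue_can_center', [342.7, 167.6, 362.5, 212.2], 0.69)]
top [('pocket', [252.0, 239.7, 341.9, 293.4], 0.89), ('blue_can_center', [451.6, 287.1, 477.3, 304.3], 0.9), ('blue_can_center', [472.5, 321.5, 503.9, 339.6], 0.73), ('blue_can_center', [392.1, 258.8, 416.7, 279.5], 0.68), ('blue_can_center', [289.9, 241.6, 307.6, 247.8], 0.53)]
```

View pics/wrist2.png

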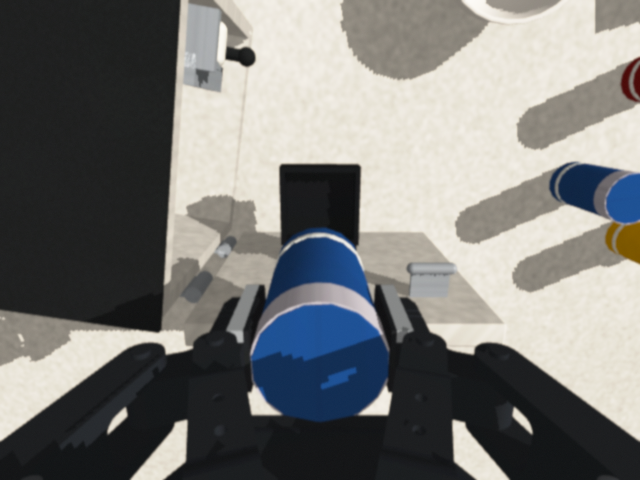

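View pics/scene2.png

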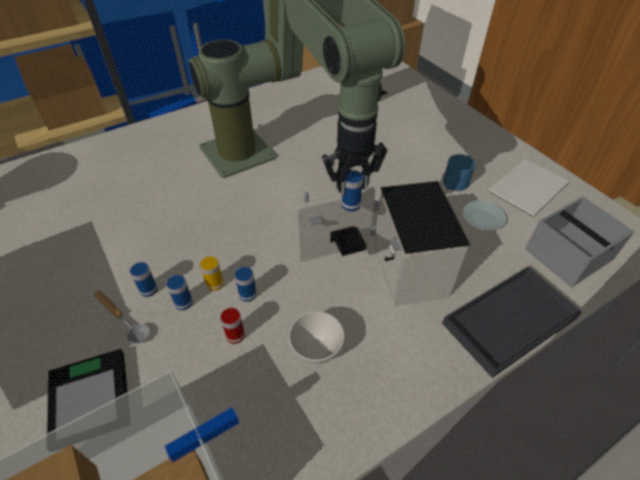

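The wrist view shows the pocket at px (280-360, 163-245), with its far rim and sides visible, square to the jaws, and the can in the fingers at (320,330). I'll measure both in the same camera.

```bash
python3 - <<'E'
from h import *
p=load("wrist2.pkl"); W=cloud(p); I=p["image"].astype(int)
n=np.array([.974,-.228]); d=np.array([-.228,-.974])
m=np.zeros((480,640),bool); m[155:245,270:370]=1
k=m&(I.sum(2)<130)&(W[...,2]>.103)&(W[...,2]<.122)
r=W[k]; a=r[:,:2]@n; b=r[:,:2]@d
print("rim n",np.percentile(a,[.5,99.5]),"d",np.percentile(b,[.5,99.5]),"z",np.percentile(r[:,2],[5,50,95]))
cn=np.percentile(a,99.5)-.031; cd=np.percentile(b,[.5,99.5]).mean(); print("pocket ctr",cn*n+cd*d, cn,cd, "width d",np.ptp(np.percentile(b,[.5,99.5])))
k=m&(I.sum(2)<130)&(W[...,2]>.085)&(W[...,2]<.1); f=W[k]; print("floor z",np.median(f[:,2]),"n",np.percentile(f[:,:2]@n,[1,99]),"d",np.percentile(f[:,:2]@d,[1,99]))
m[:]=0; m[225:420,245:395]=1
k=m&(I[...,2]>I[...,0]+30)&(W[...,2]>.2); c=W[k]; z=np.percentile(c[:,2],99); t=c[c[:,2]>z-.005]; a=t[:,:2]@n;b=t[:,:2]@d
print("lid z",z,"n",a.min(),a.max(),"d",b.min(),b.max(),"ctr",(a.min()+a.max())/2,(b.min()+b.max())/2)
# side
s=c[(c[:,2]<z-.02)]; print("bottom z",np.percentile(s[:,2],1), "n max",np.percentile(s[:,:2]@n,99.5),"d",np.percentile(s[:,:2]@d,[.5,99.5]))
tcp=np.array([.5802,.0389]); print("tcp n,d",tcp@n,tcp@d)
E
```

```text
rim n [0.53234172 0.59321967] d [-0.19934505 -0.13999632] z [0.10454875 0.11208662 0.11333399]
pocket ctr [0.58628687 0.03707316] 0.5622196663196561 -0.16967068533270274 width d 0.05934873872542043
floor z 0.09436195219353544 n [0.53538214 0.58627934] d [-0.19657526 -0.1427241 ]
lid z 0.30241092268047437 n 0.5335740200666149 0.576600007404678 d -0.19146381532481493 -0.14839028564557677 ctr 0.5550870137356465 -0.16992705048519585
bottom z 0.21842058674274004 n max 0.5763328652845263 d [-0.18991079 -0.15055168]
tcp n,d 0.5562456 -0.1701742
```

```bash

python3 -m creep '{"gripper":[1,1,1,1,1,1,1,1,1,1],"translation":[[0.003,0,0],[0.003,0,0.01],[0,0,0.02],[0,0,0.02],[0,0,0.02],[0,0,0.015],[0,0,0.01],[0,0,0.008],[0,0,0.004],[0,0,0]],"rotation":[[0,0,0],[0,0,0],[0,0,0],[0,0,0],[0,0,0],[0,0,0],[0,0,0],[0,0,0],[0,0,0],[0,0,0]]}'
python3 -m creep '{"gripper":[1,1,1,1,1,1],"translation":[[0,0,0.003],[0,0,0.003],[0,0,0.003],[0,0,0.003],[0,0,0],[0,0,0]],"rotation":[[0,0,0],[0,0,0],[0,0,0],[0,0,0],[0,0,0],[0,0,0]]}'
python3 - <<'E'
from bench import monitor, optics
import cv2, pickle
for n in("wrist",):
    p=optics.read_camera(n); pickle.dump(p,open(n+"3.pkl","wb")); cv2.imwrite(f"pics/{n}3.png",p["image"][:,:,::-1])
E
```

```text
time: 11.53
position: [0.5869, 0.0378, 0.1564]
eef_rot: [3.141, 0.001, -0.228]
force: [0.3, 0.8, -2.4]
opening: 0.0432
time: 12.03
position: [0.5871, 0.0378, 0.1452]
eef_rot: [3.142, 0.0, -0.228]
force: [-0.3, 0.6, -1.3]
opening: 0.0433
```

View pics/wrist3.png

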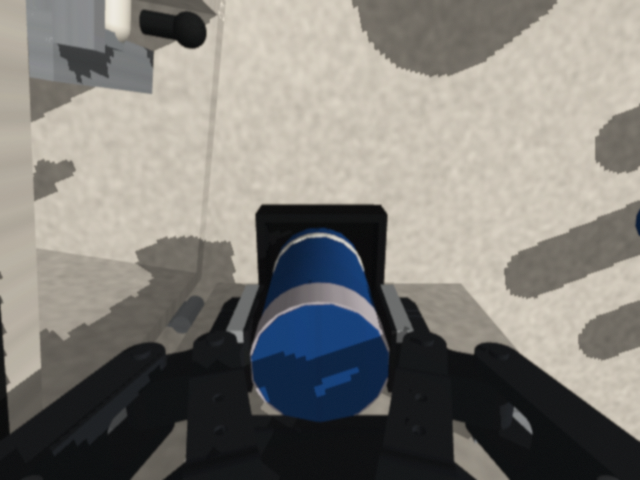

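The can is inside the rim, with the pocket at px (258-385, 205+) around the can bottom at (320,230), and 5–6 mm above the floor. Lowering the rest.

```bash

python3 -m creep '{"gripper":[1,1,1,1,1],"translation":[[0,0,0.002],[0,0,0.002],[0,0,0.001],[0,0,0],[0,0,0]],"rotation":[[0,0,0],[0,0,0],[0,0,0],[0,0,0],[0,0,0]]}'
python3 -m creep '{"gripper":[1,1],"translation":[[0,0,0.001],[0,0,0]],"rotation":[[0,0,0],[0,0,0]]}'
```

```text
time: 12.5
position: [0.5878, 0.0379, 0.141]
eef_rot: [-3.141, -0.001, -0.228]
force: [0.4, 0.9, 1.5]
opening: 0.0432
time: 12.67
position: [0.5884, 0.038, 0.1409]
eef_rot: [-3.141, -0.003, -0.228]
force: [-0.5, 0.5, 4.8]
opening: 0.0429
```

Floor contact: the force went from -1.3 to +4.8 N. Releasing and rising.

```bash

python3 -m creep '{"gripper":[0.42,0.38,0.34,0.3,0.3,0.3],"translation":[[0,0,0],[0,0,0],[0,0,0],[0,0,0],[0,0,0],[0,0,0]],"rotation":[[0,0,0],[0,0,0],[0,0,0],[0,0,0],[0,0,0],[0,0,0]]}'
python3 -m creep '{"gripper":[0.3,0.3,0.3,0.3,0.3,0.3,0.3,0.3],"translation":[[0,0,-0.005],[0,0,-0.015],[0,0,-0.03],[0,0,-0.03],[0,0,-0.03],[0,0,-0.02],[0,0,-0.01],[0,0,0]],"rotation":[[0,0,0],[0,0,0],[0,0,0],[0,0,0],[0,0,0],[0,0,0],[0,0,0],[0,0,0]]}'
python3 - <<'E'
from bench import monitor, optics
import cv2, pickle
for n in("wrist","scene"):
    p=optics.read_camera(n); pickle.dump(p,open(n+"4.pkl","wb")); cv2.imwrite(f"pics/{n}4.png",p["image"][:,:,::-1])
E
```

```text
time: 13.17
position: [0.587, 0.0377, 0.139]
eef_rot: [3.141, 0.001, -0.228]
force: [-0.0, 1.0, 0.5]
opening: 0.06
time: 13.83
position: [0.589, 0.0377, 0.283]
eef_rot: [-3.141, -0.007, -0.228]
force: [-0.5, 0.6, -0.9]
opening: 0.0594
```

View pics/wrist4.png

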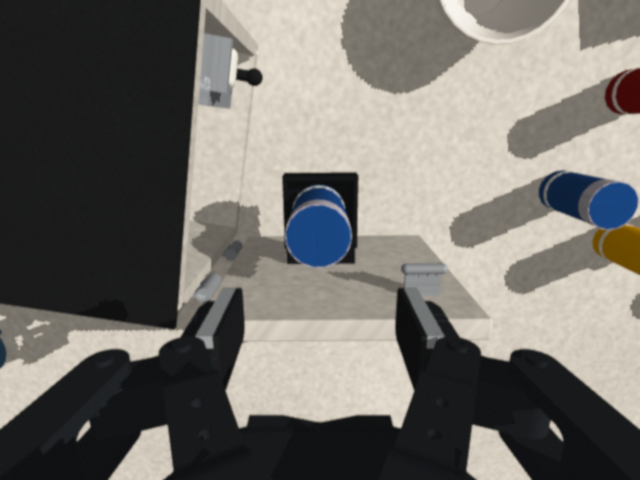

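```bash
python3 - <<'E'
from h import *
import cv2
p=load("scene4.pkl"); W=cloud(p); I=p["image"].astype(int)
cv2.imwrite("pics/scene4c.png",cv2.resize(p["image"][150:270,270:400],None,fx=5,fy=5)[:,:,::-1])
m=np.zeros((480,640),bool); m[180:265,290:378]=1
w=W[m]; c=I[m]
k=(w[:,2]>.03)&(w[:,2]<.19)&(w[:,0]>.45)&(w[:,0]<.58)&(c.sum(1)>200); w=w[k]
rng=np.random.default_rng(0);best=None
for _ in range(500):
    a,b=w[rng.choice(len(w),2,False),:2]; d=b-a; L=np.linalg.norm(d)
    if L<.05: continue
    n=np.array([-d[1],d[0]])/L; i=abs((w[:,:2]-a)@n)<.003
    if best is None or i.sum()>best.sum(): best=i
q=w[best,:2]; ctr=q.mean(0); d=np.linalg.svd(q-ctr,full_matrices=False)[2][0]; d=d if d[1]<0 else -d
print("door dir",np.degrees(np.arctan2(d[1],d[0])),best.sum())
p=load("wrist4.pkl"); W=cloud(p); I=p["image"].astype(int)
t=W[(abs(W[...,2]-.179)<.006)&(I[...,2]>I[...,0]+30)]; print("lid",len(t),t.min(0),t.max(0),(t.min(0)+t.max(0))/2,np.median(t[:,2]))
# everything near z .19 near handle
h=W[(W[...,2]>.18)&(W[...,2]<.2)&(np.hypot(W[...,0]-.467,W[...,1]+.012)<.02)]; print("handle",len(h),h.mean(0) if len(h) else 0)
E
```

```text
door dir -102.64941167560197 2417
lid 3163 [0.56481869 0.01725364 0.17711482] [0.60845488 0.06114648 0.18157272] [0.58663679 0.03920006 0.17934377] 0.17933491139359678
handle 0 0
```

View pics/scene4c.png

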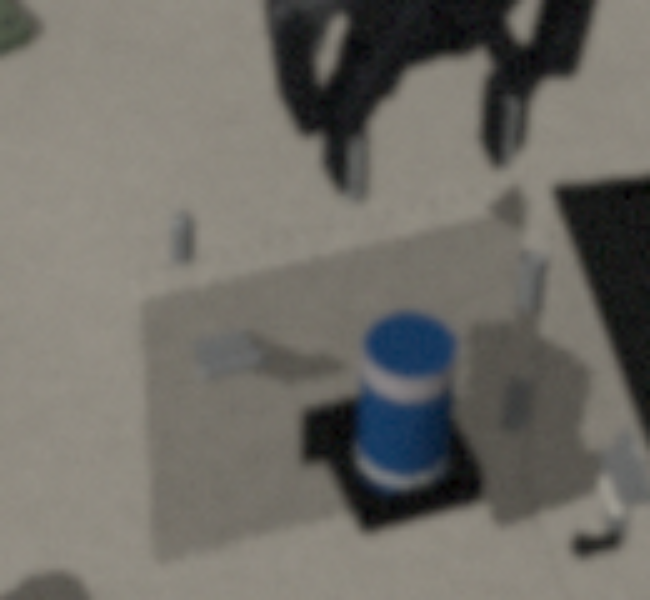

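The can stands in the pocket with its lid at 0.179 and flat, and the door has not moved. Going over the handle.

```bash

python3 -m creep '{"gripper":[0.3,0.3,0.3,0.3,0.3,0.3,0.3],"translation":[[-0.021,0.0151,0],[-0.021,0.0151,0],[-0.021,0.0151,0],[-0.021,0.0151,0],[-0.021,0.0151,0],[0,0,0],[0,0,0]],"rotation":[[0,0,0],[0,0,0],[0,0,0],[0,0,0],[0,0,0],[0,0,0],[0,0,0]]}'
python3 - <<'E'
from bench import monitor, optics
import cv2, pickle
from h import *
print(monitor.get_obs()["position"])
n=np.array([.974,-.228]); d=np.array([-.228,-.974])
for c in("wrist","scene"):
    p=optics.read_camera(c); pickle.dump(p,open(c+"5.pkl","wb")); cv2.imwrite(f"pics/{c}5.png",p["image"][:,:,::-1])
    W=cloud(p); h=W[(W[...,2]>.165)&(W[...,2]<.205)&(np.hypot(W[...,0]-.467,W[...,1]+.012)<.022)]
    print(c,len(h)); 
    if len(h): 
        t=h[h[:,2]>np.percentile(h[:,2],95)-.004]; print(t.min(0),t.max(0),t.mean(0),np.percentile(h[:,2],[50,97]))
E
```

```text
time: 14.52
position: [0.4661, -0.0121, 0.2771]
eef_rot: [-3.141, 0.004, -0.229]
force: [0.4, 0.6, 0.9]
opening: 0.0599
[ 0.46608741 -0.01206885  0.27706283]
wrist 442
[ 0.46432121 -0.01907514  0.19040627] [ 0.47598424 -0.00777345  0.19547314] [ 0.47066122 -0.01356196  0.19270501] [0.19113853 0.19458101]
scene 51
[ 0.46813804 -0.01743881  0.19170414] [ 0.47560834 -0.00913999  0.19641049] [ 0.47134334 -0.01343408  0.1941793 ] [0.18345767 0.19576129]
```

View pics/wrist5.png

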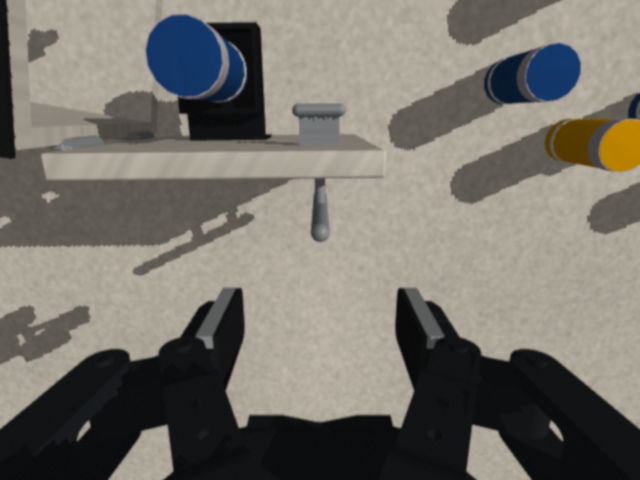

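The wrist view shows the bar top at px (320,232), midway between the pads, with the door edge parallel to the jaw line. The bar is at (0.471, -0.0135) with its top at 0.195, so I'll shift +4 mm along n and descend 0.13.

```bash

python3 -m creep '{"gripper":[0.3,0.3,0.3,0.3,0.3,0.3,0.3,0.3],"translation":[[0.004,0.0005,0.01],[0,0,0.025],[0,0,0.03],[0,0,0.03],[0,0,0.02],[0,0,0.01],[0,0,0.005],[0,0,0]],"rotation":[[0,0,0],[0,0,0],[0,0,0],[0,0,0],[0,0,0],[0,0,0],[0,0,0],[0,0,0]]}'
python3 -m creep '{"gripper":[0.5,0.6,0.7,0.8,1,1,1,1,1,1],"translation":[[0,0,0],[0,0,0],[0,0,0],[0,0,0],[0,0,0],[0,0,0],[0,0,0],[0,0,0],[0,0,0],[0,0,0]],"rotation":[[0,0,0],[0,0,0],[0,0,0],[0,0,0],[0,0,0],[0,0,0],[0,0,0],[0,0,0],[0,0,0],[0,0,0]]}' 70
python3 - <<'E'
from bench import monitor, optics
import cv2
print(monitor.get_obs()["ft_torque"])
p=optics.read_camera("wrist"); cv2.imwrite("pics/wrist6.png",p["image"][:,:,::-1])
E
```

```text
time: 15.28
position: [0.4715, -0.0132, 0.148]
eef_rot: [3.142, 0.002, -0.227]
force: [0.5, -0.3, 0.7]
opening: 0.0597
time: 16.12
position: [0.4726, -0.0138, 0.1505]
eef_rot: [3.141, -0.002, -0.228]
force: [-1.1, -0.7, 5.6]
opening: 0.0104
[-0.04824426  0.16627444  0.04321518]
```

View pics/wrist6.png

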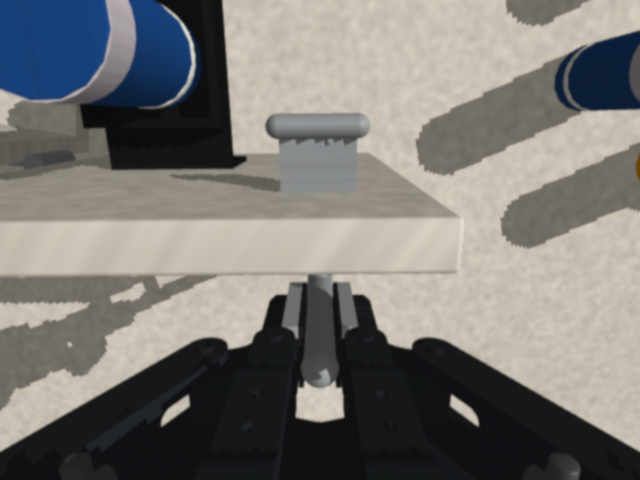

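Bar gripped (opening 10 mm), centred at px (320,330). Starting the closing arc.

```bash

python3 -m creep '{"gripper":[1,1,1,1,1,1],"translation":[[0.0028,0.0008,0],[0.0028,0.0008,0],[0.0028,0.0008,0],[0.0028,0.0008,0],[0.0028,0.0008,0],[0,0,0]],"rotation":[[0,0,-1],[0,0,-1],[0,0,-1],[0,0,-1],[0,0,-1],[0,0,0]]}'
python3 -m creep '{"gripper":[1,1,1,1,1,1,1,1],"translation":[[0.0028,0.0008,0],[0.0056,0.00154,0],[0.0056,0.00154,0],[0.0056,0.00154,0],[0.0056,0.00154,0],[0.0056,0.00154,0],[0.0056,0.00154,0],[0,0,0]],"rotation":[[0,0,-1],[0,0,-2],[0,0,-2],[0,0,-2],[0,0,-2],[0,0,-2],[0,0,-2],[0,0,0]]}'
python3 - <<'E'
from bench import monitor
import numpy as np
o=monitor.get_obs(); r=o["position"][:2]-np.array([.5545,.1318]); y=o["eef_rot"][2]
x=np.array([np.cos(y),np.sin(y)]); t=np.array([np.sin(y),-np.cos(y)])
print(o["position"],"yaw",np.degrees(y),"F n,d",o["force"][:2]@x,o["force"][:2]@t,o["force"][2],"p",r@x,r@t,np.hypot(*r),o["ft_torque"])
E
```

```text
time: 16.67
position: [0.4861, -0.0205, 0.1505]
eef_rot: [3.141, -0.003, -0.14]
force: [-0.2, 0.2, 6.4]
opening: 0.0104
time: 17.33
position: [0.5223, -0.0318, 0.1505]
eef_rot: [3.141, -0.003, 0.087]
force: [0.5, 0.5, 7.1]
opening: 0.0101
[ 0.52225957 -0.03181252  0.15049034] yaw 4.9869930472205635 F n,d 0.5213978578762959 -0.4995421148953715 7.124845729316397 p -0.0463411520023796 0.16019050689451164 0.1667588104659788 [0.11336297 0.03260525 0.01761812]
```

```bash

cat > st.py <<'E'
from bench import monitor
import numpy as np
o=monitor.get_obs(); r=o["position"][:2]-np.array([.5545,.1318]); y=o["eef_rot"][2]
x=np.array([np.cos(y),np.sin(y)]); t=np.array([np.sin(y),-np.cos(y)])
a=np.arctan2(r[1],r[0]); p0=np.arctan2(-.16,-.047) 
print(o["time"].round(2) if hasattr(o["time"],"round") else o["time"],"yaw %.2f arcdeg %.2f"%(np.degrees(y),np.degrees((a+np.arctan2(.1602,-.0465)))%360),"Fn %.2f Fd %.2f Fz %.2f"%(o["force"][:2]@x,o["force"][:2]@t,o["force"][2]),"p",(r@x).round(4),(r@t).round(4),np.hypot(*r).round(4),o["ft_torque"].round(2),"pos",o["position"].round(4))
E
python3 -m creep '{"gripper":[1,1,1,1,1,1,1,1,1,1],"translation":[[0.0056,0.00154,0],[0.0056,0.00154,0],[0.0056,0.00154,0],[0.0056,0.00154,0],[0.0056,0.00154,0],[0.0056,0.00154,0],[0.0056,0.00154,0],[0.0056,0.00154,0],[0.0056,0.00154,0],[0.0056,0.00154,0]],"rotation":[[0,0,-2],[0,0,-2],[0,0,-2],[0,0,-2],[0,0,-2],[0,0,-2],[0,0,-2],[0,0,-2],[0,0,-2],[0,0,-2]]}'
python3 st.py
python3 -m creep '{"gripper":[1,1,1,1,1,1,1,1,1,1],"translation":[[0.0056,0.00154,0],[0.0056,0.00154,0],[0.0056,0.00154,0],[0.0056,0.00154,0],[0.0056,0.00154,0],[0.0056,0.00154,0],[0.0056,0.00154,0],[0.0056,0.00154,0],[0.0056,0.00154,0],[0,0,0]],"rotation":[[0,0,-2],[0,0,-2],[0,0,-2],[0,0,-2],[0,0,-2],[0,0,-2],[0,0,-2],[0,0,-2],[0,0,-2],[0,0,0]]}'
python3 st.py
```

```text
time: 18.17
position: [0.579, -0.0329, 0.1505]
eef_rot: [3.141, -0.002, 0.436]
force: [-0.3, 0.6, 7.2]
opening: 0.0101
18.1667 yaw 25.00 arcdeg 24.67 Fn -0.02 Fd -0.71 Fz 7.22 p -0.0473 0.1596 0.1665 [ 0.21  0.14 -0.08] pos [ 0.579  -0.0329  0.1505]
time: 19.0
position: [0.6292, -0.0168, 0.1505]
eef_rot: [3.14, -0.002, 0.751]
force: [-0.4, 0.6, 6.6]
opening: 0.0098
19.0 yaw 43.01 arcdeg 42.86 Fn 0.11 Fd -0.77 Fz 6.61 p -0.0468 0.1596 0.1663 [ 0.11  0.09 -0.07] pos [ 0.6292 -0.0168  0.1505]
```

```bash

python3 -m creep '{"gripper":[1,1,1,1,1,1],"translation":[[0.0056,0.00154,0],[0.0056,0.00154,0],[0.0056,0.00154,0],[0.0056,0.00154,0],[0.0056,0.00154,0],[0,0,0]],"rotation":[[0,0,-2],[0,0,-2],[0,0,-2],[0,0,-2],[0,0,-2],[0,0,0]]}'
python3 st.py
python3 - <<'E'
from bench import monitor, optics
import cv2,pickle,numpy as np
a=optics.read_camera("wrist"); b=optics.read_camera("top"); pickle.dump(b,open("top7.pkl","wb")); pickle.dump(a,open("wrist7.pkl","wb"))
z=np.zeros((300,800,3),np.uint8); z[:,:400]=cv2.resize(a["image"],(400,300)); z[:,400:]=cv2.resize(b["image"][120:300,170:410],(400,300)); cv2.imwrite("pics/m7.png",z[:,:,::-1])
E
```

```text
time: 19.5
position: [0.6537, -0.0016, 0.1505]
eef_rot: [3.14, -0.001, 0.925]
force: [-0.9, 0.7, 6.6]
opening: 0.0101
19.5 yaw 53.01 arcdeg 52.83 Fn -0.01 Fd -1.10 Fz 6.56 p -0.0468 0.1595 0.1662 [ 0.08  0.11 -0.01] pos [ 0.6537 -0.0016  0.1505]
```

View pics/m7.png

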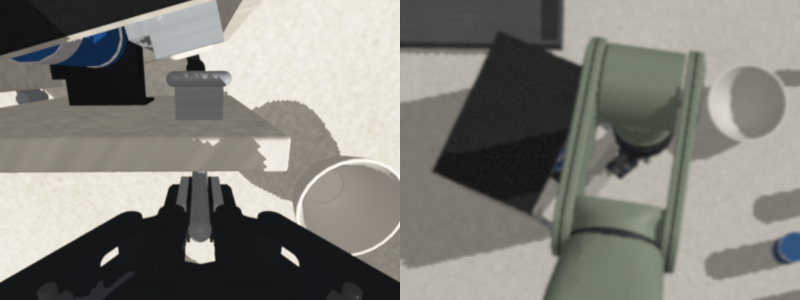

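Both views show the door following the gripper, bar at wrist px (200,205), free edge clear. Now I'll advance in fine steps toward the catch.

```bash

python3 -m creep '{"gripper":[1,1,1,1,1,1,1,1],"translation":[[0.0014,0.0004,0],[0.0014,0.0004,0],[0.0014,0.0004,0],[0.0014,0.0004,0],[0.0014,0.0004,0],[0.0014,0.0004,0],[0,0,0],[0,0,0]],"rotation":[[0,0,-0.5],[0,0,-0.5],[0,0,-0.5],[0,0,-0.5],[0,0,-0.5],[0,0,-0.5],[0,0,0],[0,0,0]]}' >/dev/null; python3 st.py
python3 -m creep '{"gripper":[1,1,1,1],"translation":[[0.0014,0.0004,0],[0.0014,0.0004,0],[0.0014,0.0004,0],[0,0,0]],"rotation":[[0,0,-0.5],[0,0,-0.5],[0,0,-0.5],[0,0,0]]}' >/dev/null; python3 st.py
python3 -m creep '{"gripper":[1,1,1],"translation":[[0.0014,0.0004,0],[0.0014,0.0004,0],[0,0,0]],"rotation":[[0,0,-0.5],[0,0,-0.5],[0,0,0]]}' >/dev/null; python3 st.py
python3 -m creep '{"gripper":[1,1,1],"translation":[[0.0014,0.0004,0],[0.0014,0.0004,0],[0,0,0]],"rotation":[[0,0,-0.5],[0,0,-0.5],[0,0,0]]}' >/dev/null; python3 st.py
```

```text
20.2667 yaw 55.91 arcdeg 55.57 Fn -0.43 Fd -0.58 Fz 5.59 p -0.0473 0.1593 0.1662 [ 0.09  0.12 -0.05] pos [0.6599 0.0033 0.1505]
20.6 yaw 57.38 arcdeg 56.17 Fn -7.63 Fd -4.30 Fz 9.26 p -0.0497 0.1585 0.1662 [-0.49  0.9  -0.1 ] pos [0.6613 0.0045 0.1505]
20.85 yaw 58.38 arcdeg 57.51 Fn -4.25 Fd -1.86 Fz 7.86 p -0.0488 0.1589 0.1662 [-0.27  0.56 -0.02] pos [0.6642 0.007  0.1505]
21.1 yaw 59.41 arcdeg 58.98 Fn -0.69 Fd -0.51 Fz 4.33 p -0.0475 0.1592 0.1662 [ 0.01  0.23 -0.03] pos [0.6674 0.0099 0.1505]
```

The force rose to 7.6 N and then fell to about 0.7 N, so the roller has been passed. A couple of tiny steps to find the stop.

```bash

python3 -m creep '{"gripper":[1,1],"translation":[[0.0008,0.0002,0],[0,0,0]],"rotation":[[0,0,-0.3],[0,0,0]]}' >/dev/null; python3 st.py
python3 -m creep '{"gripper":[1,1],"translation":[[0.0008,0.0002,0],[0,0,0]],"rotation":[[0,0,-0.3],[0,0,0]]}' >/dev/null; python3 st.py
```

```text
21.2667 yaw 59.71 arcdeg 59.41 Fn 0.49 Fd 0.02 Fz 5.23 p -0.0472 0.1594 0.1662 [ 0.15  0.09 -0.02] pos [0.6683 0.0107 0.1505]
21.4333 yaw 60.02 arcdeg 59.85 Fn 2.00 Fd -0.60 Fz 5.06 p -0.0468 0.1595 0.1662 [ 0.28 -0.08  0.07] pos [0.6693 0.0116 0.1505]
```

```bash

python3 -m creep '{"gripper":[1,1],"translation":[[0.0008,0.0002,0],[0,0,0]],"rotation":[[0,0,-0.3],[0,0,0]]}' >/dev/null; python3 st.py
python3 -m creep '{"gripper":[1,1],"translation":[[0.0008,0.0002,0],[0,0,0]],"rotation":[[0,0,-0.3],[0,0,0]]}' >/dev/null; python3 st.py
```

```text
21.6 yaw 60.34 arcdeg 60.29 Fn 3.42 Fd 1.69 Fz 4.61 p -0.0465 0.1596 0.1662 [ 0.36 -0.23  0.05] pos [0.6702 0.0124 0.1505]
21.7667 yaw 60.65 arcdeg 60.68 Fn 4.04 Fd 2.38 Fz 6.21 p -0.0462 0.1596 0.1662 [ 0.48 -0.41  0.03] pos [0.671  0.0132 0.1505]
```

```bash

python3 -m creep '{"gripper":[1,1],"translation":[[0.0008,0.0002,0],[0,0,0]],"rotation":[[0,0,-0.3],[0,0,0]]}' >/dev/null; python3 st.py
python3 -m creep '{"gripper":[1,1],"translation":[[0.0008,0.0002,0],[0,0,0]],"rotation":[[0,0,-0.3],[0,0,0]]}' >/dev/null; python3 st.py
```

```text
21.9333 yaw 60.94 arcdeg 60.89 Fn 4.36 Fd 2.10 Fz 6.03 p -0.0465 0.1596 0.1662 [ 0.51 -0.38  0.05] pos [0.6714 0.0137 0.1506]
22.1 yaw 61.23 arcdeg 61.01 Fn 2.47 Fd 0.73 Fz 5.85 p -0.047 0.1594 0.1662 [ 0.34 -0.25 -0.  ] pos [0.6717 0.0139 0.1505]
```

The advance per step dropped from 0.4° to 0.1° and the pull is easing off, so the door is on the rubber stop (net push below zero, no forcing). Letting go and watching.

```bash

python3 -m creep '{"gripper":[0.7,0.6,0.5,0.5,0.5,0.5,0.5,0.5],"translation":[[0,0,0],[0,0,0],[0,0,0],[0,0,0],[0,0,0],[0,0,0],[0,0,0],[0,0,0]],"rotation":[[0,0,0],[0,0,0],[0,0,0],[0,0,0],[0,0,0],[0,0,0],[0,0,0],[0,0,0]]}'
python3 -m creep '{"gripper":[0.5,0.5,0.5,0.5],"translation":[[0,0,-0.02],[0,0,-0.03],[0,0,-0.02],[0,0,0]],"rotation":[[0,0,0],[0,0,0],[0,0,0],[0,0,0]]}'
python3 st.py
python3 - <<'E'
from bench import optics
import cv2,pickle,numpy as np
a=optics.read_camera("wrist"); b=optics.read_camera("scene"); pickle.dump(b,open("scene8.pkl","wb")); pickle.dump(a,open("wrist8.pkl","wb"))
z=np.zeros((300,800,3),np.uint8); z[:,:400]=cv2.resize(a["image"],(400,300)); z[:,400:]=cv2.resize(b["image"][150:315,270:490],(400,300)); cv2.imwrite("pics/m8.png",z[:,:,::-1])
E
```

```text
time: 22.77
position: [0.6705, 0.0135, 0.1492]
eef_rot: [-3.141, 0.0, 1.069]
force: [0.1, 0.1, -0.3]
opening: 0.0426
time: 23.1
position: [0.674, 0.0132, 0.226]
eef_rot: [3.131, -0.004, 1.069]
force: [0.4, -0.2, 1.3]
opening: 0.0427
23.1 yaw 61.26 arcdeg 61.41 Fn 0.01 Fd 0.41 Fz 1.27 p -0.0465 0.1618 0.1683 [ 0.04 -0.09 -0.01] pos [0.674  0.0132 0.226 ]
```

View pics/m8.png

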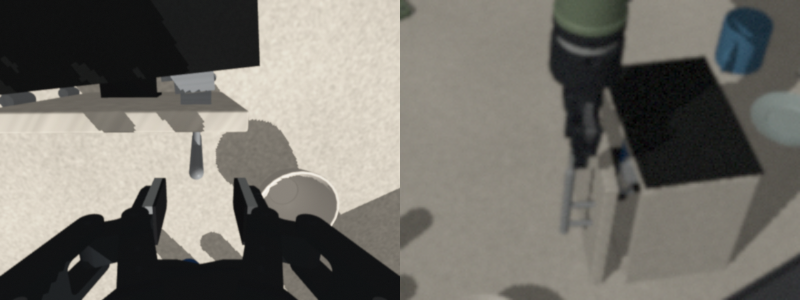

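With the fingers open and lifted clear, the bar (left view px 197,160) and the door stay nearly shut. I'll measure where it rests.

```bash
python3 - <<'E'
from h import *
from bench import optics
import cv2
b=optics.read_camera("wrist")
H=np.array([.5545,.1318])
for p in (load("wrist8.pkl"),b):
    W=cloud(p)
    h=W[(W[...,2]>.183)&(W[...,2]<.2)&(np.hypot(W[...,0]-.671,W[...,1]-.014)<.022)]
    c=(h.min(0)+h.max(0))/2; print(len(h),h.mean(0),c)
    # door top edge line
    m=(abs(W[...,2]-.198)<.006)&(p["image"].astype(int).sum(2)>300); q=W[m][:,:2]
    q=q[(np.hypot(*(q-H).T)<.22)]
    c0=np.median(q,0); q=q[abs(q-c0).max(1)<.15]
    l=cv2.fitLine(q.astype(np.float32),cv2.DIST_HUBER,0,.01,.01).ravel(); print("door top dir",np.degrees(np.arctan2(l[1],l[0])),len(q))
    k=(abs(W[...,2]-.204)<.006)&(p["image"].astype(int).sum(2)<120); print("roof",cv2.minAreaRect(W[k][:,:2].astype(np.float32)))
E
```

```text
515 [0.67162573 0.01265855 0.19120879] [0.67091686 0.01149566 0.18936369]
door top dir -28.70473 14584
roof ((0.6763614416122437, 0.1196988970041275), (0.054148830473423004, 0.17234335839748383), 67.00979614257812)
547 [0.67157896 0.01271454 0.19115838] [0.67075259 0.01146142 0.18944297]
door top dir -28.895315 15381
roof ((0.6765437126159668, 0.1187010109424591), (0.05176432803273201, 0.1712431162595749), 67.29442596435547)
```

The door's top edge lies at -28.8°. The closed direction is -23°, so it rests at about 0.10 rad, held by the catch with no hand on it, inside the stated range. Regripping and pulling out slowly.

```bash

python3 -m creep '{"gripper":[0.5,0.5,0.5,0.5,0.5],"translation":[[0,0,0.02],[0,0,0.03],[0,0,0.018],[0,0,0],[0,0,0]],"rotation":[[0,0,0],[0,0,0],[0,0,0],[0,0,0],[0,0,0]]}'
python3 -m creep '{"gripper":[0.6,0.7,0.8,1,1,1,1,1],"translation":[[0,0,0],[0,0,0],[0,0,0],[0,0,0],[0,0,0],[0,0,0],[0,0,0],[0,0,0]],"rotation":[[0,0,0],[0,0,0],[0,0,0],[0,0,0],[0,0,0],[0,0,0],[0,0,0],[0,0,0]]}' 70
python3 st.py
python3 -m creep '{"gripper":[1,1,1,1,1],"translation":[[-0.0014,-0.0004,0],[-0.0014,-0.0004,0],[-0.0014,-0.0004,0],[-0.0014,-0.0004,0],[0,0,0]],"rotation":[[0,0,0.5],[0,0,0.5],[0,0,0.5],[0,0,0.5],[0,0,0]]}' >/dev/null; python3 st.py
python3 -m creep '{"gripper":[1,1,1,1,1],"translation":[[-0.0014,-0.0004,0],[-0.0014,-0.0004,0],[-0.0014,-0.0004,0],[-0.0014,-0.0004,0],[0,0,0]],"rotation":[[0,0,0.5],[0,0,0.5],[0,0,0.5],[0,0,0.5],[0,0,0]]}' >/dev/null; python3 st.py
```

```text
time: 23.67
position: [0.6682, 0.0138, 0.1478]
eef_rot: [-3.135, 0.003, 1.069]
force: [-0.3, -0.8, 0.6]
opening: 0.0428
time: 24.33
position: [0.6716, 0.0136, 0.1534]
eef_rot: [3.139, -0.001, 1.069]
force: [-0.7, -0.3, 5.9]
opening: 0.0103
24.3333 yaw 61.26 arcdeg 60.90 Fn -0.59 Fd -0.43 Fz 5.87 p -0.0474 0.1595 0.1664 [ 0.1   0.26 -0.01] pos [0.6716 0.0136 0.1534]
24.75 yaw 59.26 arcdeg 59.27 Fn 3.19 Fd -0.14 Fz 6.20 p -0.0464 0.1598 0.1664 [ 0.41 -0.13 -0.02] pos [0.6682 0.0103 0.1533]
25.1667 yaw 57.21 arcdeg 56.31 Fn -3.10 Fd -3.39 Fz 9.98 p -0.0489 0.159 0.1664 [-0.13  0.73 -0.13] pos [0.6617 0.0046 0.1533]
```

The pull force peaked and reversed, so the door is past the roller. Opening it along the arc.

```bash

python3 -m creep '{"gripper":[1,1,1,1,1,1,1,1,1,1],"translation":[[-0.0014,-0.0004,0],[-0.0014,-0.0004,0],[-0.0014,-0.0004,0],[-0.0014,-0.0004,0],[-0.0028,-0.0008,0],[-0.0028,-0.0008,0],[-0.0055,-0.0017,0],[-0.0055,-0.0017,0],[-0.0055,-0.0017,0],[-0.0055,-0.0017,0]],"rotation":[[0,0,0.5],[0,0,0.5],[0,0,0.5],[0,0,0.5],[0,0,1],[0,0,1],[0,0,2],[0,0,2],[0,0,2],[0,0,2]]}' >/dev/null; python3 st.py
python3 -m creep '{"gripper":[1,1,1,1,1,1,1,1,1,1],"translation":[[-0.0055,-0.0017,0],[-0.0055,-0.0017,0],[-0.0055,-0.0017,0],[-0.0055,-0.0017,0],[-0.0055,-0.0017,0],[-0.0055,-0.0017,0],[-0.0055,-0.0017,0],[-0.0055,-0.0017,0],[-0.0055,-0.0017,0],[-0.0055,-0.0017,0]],"rotation":[[0,0,2],[0,0,2],[0,0,2],[0,0,2],[0,0,2],[0,0,2],[0,0,2],[0,0,2],[0,0,2],[0,0,2]]}' >/dev/null; python3 st.py
python3 -m creep '{"gripper":[1,1,1,1,1,1,1,1,1,1],"translation":[[-0.0055,-0.0017,0],[-0.0055,-0.0017,0],[-0.0055,-0.0017,0],[-0.0055,-0.0017,0],[-0.0055,-0.0017,0],[-0.0055,-0.0017,0],[-0.0055,-0.0017,0],[-0.0055,-0.0017,0],[-0.0055,-0.0017,0],[0,0,0]],"rotation":[[0,0,2],[0,0,2],[0,0,2],[0,0,2],[0,0,2],[0,0,2],[0,0,2],[0,0,2],[0,0,2],[0,0,0]]}' >/dev/null; python3 st.py
```

```text
26.0 yaw 45.18 arcdeg 44.91 Fn 1.68 Fd -2.34 Fz 7.78 p -0.0472 0.1597 0.1665 [0.34 0.26 0.04] pos [ 0.6345 -0.0142  0.1534]
26.8333 yaw 25.18 arcdeg 25.19 Fn 1.07 Fd -2.40 Fz 8.71 p -0.0464 0.1601 0.1667 [0.41 0.17 0.11] pos [ 0.5806 -0.0328  0.1533]
27.6667 yaw 7.20 arcdeg 7.26 Fn -0.66 Fd -1.60 Fz 7.90 p -0.0464 0.1604 0.1669 [0.29 0.16 0.11] pos [ 0.5286 -0.0331  0.1533]
```

```bash

python3 -m creep '{"gripper":[1,1,1,1,1,1,1,1,1,1],"translation":[[-0.0055,-0.0017,0],[-0.0055,-0.0017,0],[-0.0055,-0.0017,0],[-0.0055,-0.0017,0],[-0.0055,-0.0017,0],[-0.0055,-0.0017,0],[-0.0055,-0.0017,0],[-0.0055,-0.0017,0],[-0.0055,-0.0017,0],[-0.0055,-0.0017,0]],"rotation":[[0,0,2],[0,0,2],[0,0,2],[0,0,2],[0,0,2],[0,0,2],[0,0,2],[0,0,2],[0,0,2],[0,0,2]]}' >/dev/null; python3 st.py
python3 -m creep '{"gripper":[1,1,1,1,1,1,1],"translation":[[-0.0028,-0.0008,0],[-0.0028,-0.0008,0],[-0.0028,-0.0008,0],[-0.0028,-0.0008,0],[-0.0028,-0.0008,0],[0,0,0],[0,0,0]],"rotation":[[0,0,1],[0,0,1],[0,0,1],[0,0,1],[0,0,1],[0,0,0],[0,0,0]]}' >/dev/null; python3 st.py
python3 -m creep '{"gripper":[0.8,0.7,0.6,0.5,0.5,0.5,0.5],"translation":[[0,0,0],[0,0,0],[0,0,0],[0,0,0],[0,0,0],[0,0,0],[0,0,0]],"rotation":[[0,0,0],[0,0,0],[0,0,0],[0,0,0],[0,0,0],[0,0,0],[0,0,0]]}'
python3 -m creep '{"gripper":[0.5,0.5,0.5,0.5,0.5,0.5,0.5],"translation":[[0,0,-0.02],[0,0,-0.03],[0,0,-0.03],[0,0,-0.03],[0,0,-0.02],[0,0,0],[0,0,0]],"rotation":[[0,0,0],[0,0,0],[0,0,0],[0,0,0],[0,0,0],[0,0,0],[0,0,0]]}'
python3 st.py
python3 - <<'E'
from h import *
from bench import optics
import cv2,pickle
a=optics.read_camera("wrist"); b=optics.read_camera("scene"); pickle.dump(b,open("scene9.pkl","wb")); pickle.dump(a,open("wrist9.pkl","wb"))
z=np.zeros((300,800,3),np.uint8); z[:,:400]=cv2.resize(a["image"],(400,300)); z[:,400:]=cv2.resize(b["image"][150:315,270:490],(400,300)); cv2.imwrite("pics/m9.png",z[:,:,::-1])
cv2.imwrite("pics/scene9.png",b["image"][:,:,::-1])
E
```

```text
28.5 yaw -12.81 arcdeg 347.85 Fn -0.83 Fd 0.63 Fz 7.80 p -0.0448 0.1611 0.1672 [-0.04  0.2   0.2 ] pos [ 0.4751 -0.0154  0.1533]
29.0833 yaw -17.70 arcdeg 342.81 Fn -0.39 Fd -0.35 Fz 10.23 p -0.0452 0.1611 0.1673 [-0.01  0.31  0.23] pos [ 0.4625 -0.0079  0.1533]
time: 29.67
position: [0.4612, -0.0072, 0.151]
eef_rot: [3.141, 0.001, -0.31]
force: [-0.4, 0.2, 0.1]
opening: 0.0427
time: 30.25
position: [0.4622, -0.0074, 0.2826]
eef_rot: [-3.141, -0.003, -0.31]
force: [-0.6, -0.0, -0.7]
opening: 0.0429
30.25 yaw -17.74 arcdeg 342.66 Fn -0.52 Fd 0.20 Fz -0.75 p -0.0454 0.1607 0.167 [-0.07 -0.02  0.04] pos [ 0.4622 -0.0074  0.2826]
```

View pics/m9.png

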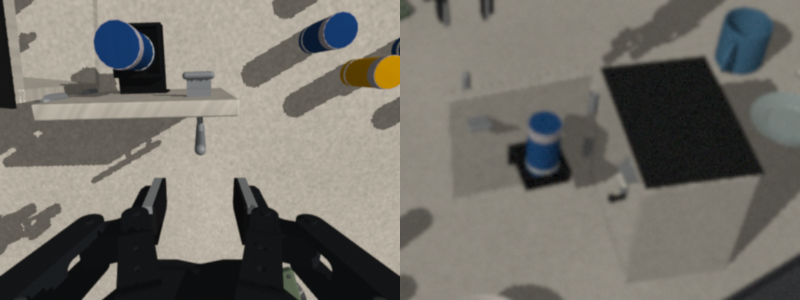

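View pics/scene9.png

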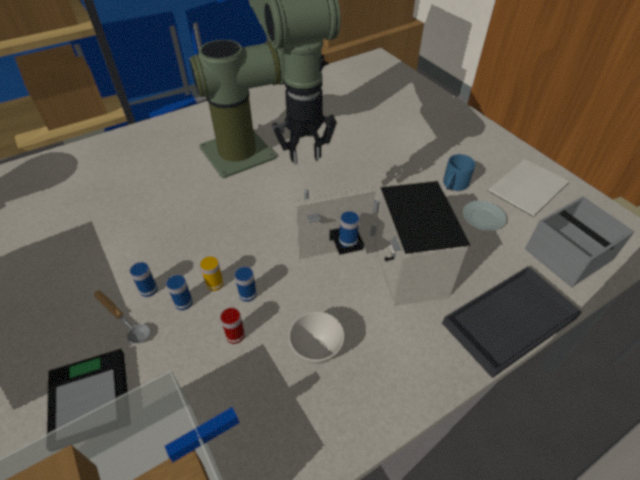

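The door stands wide open with the can upright in its pocket (scene px 348,230), and the bystanders are where they were. Final numeric check after a short wait, then hand in.

```bash

python3 -m creep '{"gripper":[0.5,0.5,0.5,0.5,0.5,0.5,0.5,0.5,0.5,0.5],"translation":[[0,0,0],[0,0,0],[0,0,0],[0,0,0],[0,0,0],[0,0,0],[0,0,0],[0,0,0],[0,0,0],[0,0,0]],"rotation":[[0,0,0],[0,0,0],[0,0,0],[0,0,0],[0,0,0],[0,0,0],[0,0,0],[0,0,0],[0,0,0],[0,0,0]]}'
python3 - <<'E'
from h import *
from bench import optics,manip
H=np.array([.5545,.1318])
def line(p):
    W=cloud(p); I=p["image"].astype(int); m=np.zeros((480,640),bool); m[180:265,290:378]=1
    w=W[m]; k=(w[:,2]>.03)&(w[:,2]<.19)&(w[:,0]>.42)&(w[:,0]<.6)&(I[m].sum(1)>200); w=w[k]
    rng=np.random.default_rng(0);best=None
    for _ in range(500):
        a,b=w[rng.choice(len(w),2,False),:2]; d=b-a; L=np.linalg.norm(d)
        if L<.05: continue
        n=np.array([-d[1],d[0]])/L; i=abs((w[:,:2]-a)@n)<.003
        if best is None or i.sum()>best.sum(): best=i
    q=w[best,:2]; d=np.linalg.svd(q-q.mean(0),full_matrices=False)[2][0]; d=d if d[1]<0 else -d
    return np.degrees(np.arctan2(d[1],d[0]))
s=optics.read_camera("scene"); print("door angle",[round(np.radians(-23-line(p)),3) for p in (load("scene9.pkl"),s)])
w=optics.read_camera("wrist"); W=cloud(w);I=w["image"].astype(int)
t=W[(abs(W[...,2]-.179)<.008)&(I[...,2]>I[...,0]+30)]; A=np.c_[t[:,:2]-t[:,:2].mean(0),np.ones(len(t))]
print("lid z",np.median(t[:,2]),"ctr",t.mean(0)[:2],"tilt deg",np.degrees(np.hypot(*np.linalg.lstsq(A,t[:,2],rcond=None)[0][:2])))
a=np.radians(-107.7); d=np.array([np.cos(a),np.sin(a)]); n=np.array([-d[1],d[0]]); print("pocket pred",H+.085*d+.052*n)
W0=cloud(load("scene0.pkl"));
df=np.abs(s["image"].astype(int)-load("scene0.pkl")["image"]).sum(2)
for nm,(l,tp,r,b) in dict(red=(221,307,243,342),yel=(199,256,223,293),b1=(169,271,194,305),b2=(130,262,156,296),b3=(233,267,261,302),bowl=(287,309,345,364),cup=(444,150,476,190),saucer=(462,202,504,229),spoon=(95,290,150,342)).items(): print(nm,df[tp:b,l:r].mean().round(1),end="; ")
manip.close_job()
E
```

```text
time: 31.18
position: [0.4615, -0.0073, 0.2814]
eef_rot: [-3.142, -0.0, -0.31]
force: [0.1, 0.9, -0.2]
opening: 0.0428
door angle [np.float64(1.456), np.float64(1.453)]
lid z 0.1793067397004734 ctr [0.58066428 0.03679607] tilt deg 0.08390551226848014
pocket pred [0.57819559 0.03501405]
red 16.7; yel 7.6; b1 9.4; b2 9.2; b3 8.8; bowl 8.8; cup 9.6; saucer 8.4; spoon 8.2; the job is handed in; nothing more can be done
```

The job is done and handed in at about 31 s of the 72 s allowed.

- **Can:** I took the farthest of the four blue cans and stood it in the door pocket.
- **Closing:** I swung the door shut by its handle. The sampled push rose to about 8 N at the roller, then reversed into a pull onto the stop. No pressing force on the stop was measured. I let go and lifted clear, and the door stayed caught at about 0.10 rad.
- **Opening:** I gripped the handle again and pulled the door through the catch. I swung it open along its arc, let go and backed off.

**Last checks:**
- **Door:** it reads 1.456 and then 1.453 rad about a second apart, which is steady and about 6–7° short of square by the camera. The gripper's angle gave about 1.48.
- **Can position:** it stands in its pocket with the lid at 0.179 m and a tilt of 0.1°. The lid centre is about 3 mm from the predicted pocket centre, within the ±5 mm play.
- **Robot:** it is clear of everything, and the force reading is only noise.
- **Other things:** the picture around most of them is unchanged. The red can's patch differs a little more (16.7 against 8–10). I take that to be the missing shadow of the moved can, because it looks to be in the same place, but I did not measure its position again.

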